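Tip the standing component box into its bay

ROBOT

A 6-joint arm with a two-finger parallel gripper is mounted at the origin on a cart in front of the work surface, level with it; the furniture and walls round the work are solid. World frame = base frame: x ahead of the robot, y to its left, z up, the work surface at z = 0. Lengths are in mm, angles in degrees, forces in N, time in s.
With the tool pointing down it reaches from about 350 to 850 mm from the base axis. Payload 8.1 kg.
Tool frame: the origin (TCP) lies at the very end of the fingers, on their centre line; the grasp point (between the pads) lies 19 mm behind it; z points along the fingers, y is the direction in which the jaws open and shut (so a half turn about z gives the same grasp; the last joint's range is limited). The gripper opens to 85 mm and grips with 20 to 120 N. Pads are 22 mm wide; open, the fingers measure 114 mm over their backs; the gripper's body (76 mm by 85 mm) begins 54 mm behind the grasp point. The pads swing forward as they close: fully open they stand 13 mm farther back than shut.
Start: joints at [-73.304, 7.471, 85.268, -0, 87.261, -4.893], TCP at [220.788, -557.905, 231.292] pointing down, gripper open.
Joint ranges: [-169.43, 169.43], [-51.17, 129.36], [1.28, 143.12], [-76.62, 256.62], [0, 156.53], [-152.29, 152.29]. Speed limits (degrees/s): [136.94, 136.94, 159.86, 180, 180, 180].

INTERFACE

Orientations are given as [roll, pitch, yaw] about the fixed x, y, z axes, in that order (R = Rz(yaw) Ry(pitch) Rx(roll)).
In Python, from bench import r gives the robot as it stands.
- The arm moves only by the shell command python3 -m crank 'ROWS' [OPENING] [FORCE]. ROWS is JSON, a list that holds one entry, the list of rows, each a list of 6 numbers: the shift along the tool's x, y, z in m, then the turn, a rotation vector about the tool's x, y, z in rad. A call has 1 to 10 rows; each row is the pose to reach, as a shift and turn from the pose measured when the call began, along the tool's axes at that moment; what a row does not reach only later rows make up. A row lasts 1/8 s, in which the tool goes at most 62.5 mm and 10.7 degrees, less where a joint would pass 70% of its speed; a pose out of reach is approached as far as the arm can. A call with a gripper value outside its range is refused whole. OPENING is the closure, from 0 (fully open) to 1 (shut), set as the call begins (- or left out, the last holds). The fingers move at their own pace and stop on an object; FORCE is the grip in N (left out, the last holds). Time passes only in rows, so rows that repeat a pose let the fingers close. It gives the time, the measured TCP pose, the force and the opening at its end, in the units of the state.
- r.sense(): the state, without advancing time (a new reading comes with each control period).
- r.snapshot(name): name is "scene" or "side" or "wrist"; returns (picture, depth): 480x640x3 uint8, blue, green, red; 480x640 float32, mm along the optical axis (not along the pixel's ray), 0 where there is no reading.
- r.get_calibration(name): a dict with "mtx" (3x3 intrinsics, pixels), "k1" (the pictures are not rectified: a ray, as slopes to the right and down, at radius r is drawn at 1 + k1 r^2 times it, then the intrinsics apply), "cam_to_world" (4x4, takes a point from camera to world coordinates). Camera axes: x right, y down, z forward; pixel columns grow to the right and rows downward; lengths in mm; the calibration is good to about 2 mm. A picture is of the moment at which its call begins: read the wrist's pose just before it. get_calibration takes no time and is no camera call; for the wrist camera it gives the pose at the moment of the call.
- r.hand_in(): hands the job in, once; it reports no verdict.
Trained networks look in the newest picture that a camera, given by its name, has taken for a name from the list of things; names that differ only in an ending like _2 or _b are one class to them, and where a whole thing is asked for, a point or a joint stands for the part that bears it (a point fixed in the world has none). Each returns a list of dicts, best first, with "conf" (0 to 1); they miss things now and then, are a little off and sometimes report something else, mostly with a low value. They report only what shows in the picture. A call takes as long as a camera call. They do not tell look-alikes from the thing itself.
- r.look_for(thing, camera): "extent" ([left, top, right, bottom] in pixels, round what is visible of it).
- r.landmark_of(thing, camera): "pixel" ([column, row] in pixels: a listed point, or the origin of a listed thing).
The state is a dict: "time": time; "joint_pos": joint angles; "qd": joint speeds; "joint_efforts": joint torques, N m; "tool_pos": TCP position; "tcp_rot": TCP orientation; "ft_force": force on the tool from outside, world axes, zero at the start; "wrist_torque": the same for the moment, N m; "finger_gap": finger opening in mm.
Only numpy, scipy, OpenCV 4.12 (cv2) and the standard library are available. Lean on these libraries where they do the work, as an engineer would, in place of code of your own. Each camera call takes 0.05 s, during which the arm holds its last target.

TASK

The black lidded box stands on its end at the opening station. Without grasping or lifting it, push it near its top so that it tips over and comes down flat, lid up, inside the white outline on the mat; then push it along the mat until its whole end face rests against the metal stop, still inside the outline. Leave the jar, the tube of swabs and the tweezers where they are.

Things in the scene. Friction and masses are not known exactly. Their poses are not given: they have to be found in the camera images.
- box: black closed lidded box, 74 x 105 x 45 mm, 0.11 to 0.23 kg, loose. Origin: centre of its underside. Own z: underside to lid; y: along the 105 mm; x: across (yellow catch at -x). Starts standing on its -y end, 105 mm tall, underside towards the stop, lid face 45 mm behind, away from it (within 0.14 rad). Pushed on the lid face along -z, it tips about its underside's lower edge past some 23 degrees of lean
- station: fixed dark grey mat, 246 x 140 mm, top 2 mm above the bench. Origin: on the bench, on the mat's centre line; own +x along the mat towards the stop, y across. White lines 5 mm wide: near line with outer edge at x = -0.030, side lines with outer edges at y = +-0.0625. Stop: aluminium bar across the mat, 124 x 12 mm, top 16 mm above the bench, face towards the box at x = 0.140
- far_a (a point): corner of the box's underside at its +x, +y (the end that must meet the stop); on the box at x = 35, y = 52.5, z = 0 mm
- far_b (a point): corner of the box's underside at its -x, +y; on the box at x = -35, y = 52.5, z = 0 mm
- near_a (a point): corner of the box's underside at its +x, -y (x = 35, y = -52.5, z = 0 mm); the -y end is the one it stands on at the start. Tipped straight over, the box lies inside the outline with its +y end about 15 to 50 mm short of the stop
- near_b (a point): corner of the box's underside at its -x, -y (x = -35, y = -52.5, z = 0 mm)
- lid_mid (a point): middle of the lid's outer face; on the box at x = 0, y = 0, z = 44 mm
- jar: bystander: white screw-top jar, 60 mm wide, 62 mm tall, beyond the stop; origin: centre of its underside
- swab_tube: bystander: upright clear tube of swabs with a blue cap, 34 mm wide, 104 mm tall, beyond the stop; origin: centre of its underside. Farther left a fixed stand holds a thin upright pane in the air, 0.21 to 0.34 m above the bench, its nearest edge about x = 0.44, y = 0.03: keep the arm clear of it
- tweezers: bystander: thin steel tweezers, 119 mm long, lying beside the mat; origin: middle of the underside
Not all that is in view belongs to the job. What is meant by the box is not blue, and is the smaller of those in its own colour.

How it is judged (in metres and radians):
On the way:
1. the box has been tipped over and lies flat, lid up, inside the white outline (angle between box's own z axis and vertical below 0.06 rad and height (world z) of box below 0.006 m and height (world z) of each of far_a, far_b, near_a, near_b below 0.008 m and z of lid_mid in the frame of station above 0.035 m and x of each of far_a, far_b, near_a, near_b in the frame of station above -0.03 m and y of far_a in the frame of station between -0.063 and 0.063 m and y of far_b in the frame of station between -0.063 and 0.063 m and y of near_a in the frame of station between -0.063 and 0.063 m and y of near_b in the frame of station between -0.063 and 0.063 m), for 0.2 s.
At the end, for the whole second after the job is handed in: the box lies flat (within 0.06 rad), lid up, at rest; both far corners of its underside are within 4 mm of the stop's face and all four corners are inside the outline (the white line itself counts as inside) (all of step 1 and x of each of far_a, far_b in the frame of station above 0.136 m and linear speed of box below 0.01 m/s and angular speed of box below 0.1 rad/s); the robot touches nothing.
It fails at once if the box is lifted: all four corners of its underside are more than 15 mm above the bench (height (world z) of each of far_a, far_b, near_a, near_b above 0.015 m).
It fails at once if the jar is moved by more than 15 mm (distance of jar from where it was at the start of the episode above 0.015 m).
It fails at once if the swab tube is moved by more than 15 mm (distance of swab_tube from where it was at the start of the episode above 0.015 m).
It fails at once if the tweezers is moved by more than 15 mm (distance of tweezers from where it was at the start of the episode above 0.015 m).
It also fails if it takes over 35 s, if anything falls off the work surface, if the arm or the gripper's body presses on something with over 40 N, if the wrist force passes 120 N, or if a joint passes its speed limit or range.

## Working session

There is one attempt and no reset: what is moved stays moved. The work goes in short steps, Python scripts to look and compute and a shell command to move; the robot and the scene stay as the last step left them, time stands still between calls to the robot, and variables do not carry over. Pictures are saved under pics/ and viewed, and the job is handed in when it is done.

```bash
ls; mkdir -p pics; python3 - <<'E'
from bench import r
import cv2
print(r.sense())
for n in("scene","side"):
    p,d=r.snapshot(n);cv2.imwrite(f"pics/{n}0.png",p)
    import numpy as np; np.save(f"pics/{n}0.npy",d)
    print(n,r.get_calibration(n))
    for t in("box","station","tweezers","jar","swab_tube"):
        print(t,[(x['extent'],round(x['conf'],2)) for x in r.look_for(t,n)][:4])
E
```

```text
pics
{'time': 0.0, 'joint_pos': array([-7.33059582e+01,  7.51358603e+00,  8.53304289e+01, -1.18400861e-03,
        8.72612528e+01, -4.89218211e+00]), 'qd': array([-0.04463158,  0.01169222, -0.02061386,  0.06721856, -0.00327302,
        0.00868911]), 'joint_efforts': array([ 5.64181755e-04, -5.69400179e+01, -5.00547659e+01, -1.28106408e-04,
        1.48261338e-02,  4.14177782e-05]), 'tool_pos': array([ 220.60305609, -557.37722144,  230.24927934]), 'tcp_rot': array([-1.79895015e+02, -7.79909082e-03,  2.15862745e+01]), 'ft_force': array([-0.19658128, -0.76259874,  0.22044364]), 'wrist_torque': array([ 0.00159453, -0.00629044, -0.0439313 ]), 'finger_gap': 85.32870010972023}
scene {'mtx': array([[509.75491283,   0.        , 312.01251139],
       [  0.        , 509.75491283, 238.43188318],
       [  0.        ,   0.        ,   1.        ]]), 'k1': -0.07397595284137293, 'cam_to_world': array([[ 6.48674824e-01, -3.88245160e-01,  6.54588931e-01,
         3.98653160e+01],
       [-7.60755319e-01, -3.55336616e-01,  5.43127273e-01,
        -5.42326865e+02],
       [ 2.17328805e-02, -8.50294999e-
[... 637 characters left out ...]
cam_to_world': array([[ 9.98331240e-01, -3.55940419e-02,  4.54730622e-02,
         5.57909093e+02],
       [-5.68547598e-02, -4.67937433e-01,  8.81930890e-01,
        -9.70575405e+02],
       [-1.01129371e-02, -8.83044520e-01, -4.69180248e-01,
         5.91144105e+02],
       [ 0.00000000e+00,  0.00000000e+00,  0.00000000e+00,
         1.00000000e+00]])}
box [([191.2, 292.1, 253.1, 371.0], 0.92), ([446.4, 215.6, 476.1, 286.2], 0.59), ([259.7, 177.9, 308.5, 264.9], 0.57)]
station [([178.9, 281.8, 305.7, 391.0], 0.64)]
tweezers [([187.2, 322.8, 192.1, 336.5], 0.55), ([248.2, 231.7, 270.1, 289.3], 0.31)]
jar [([291.9, 245.4, 321.8, 293.2], 0.61)]
swab_tube [([245.8, 232.8, 268.1, 289.8], 0.86)]
```

View pics/scene0.png

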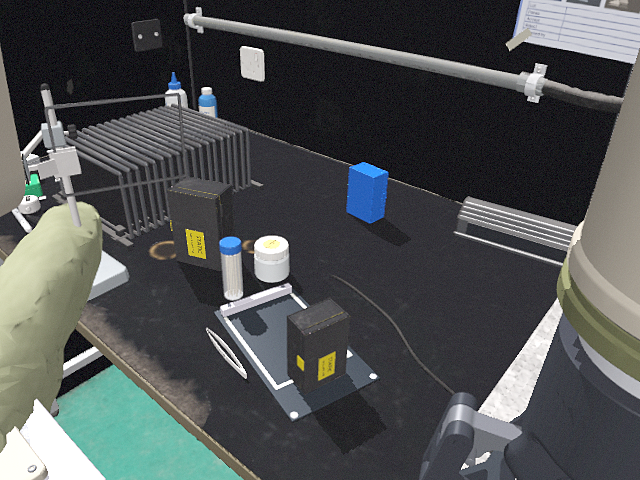

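View pics/side0.png

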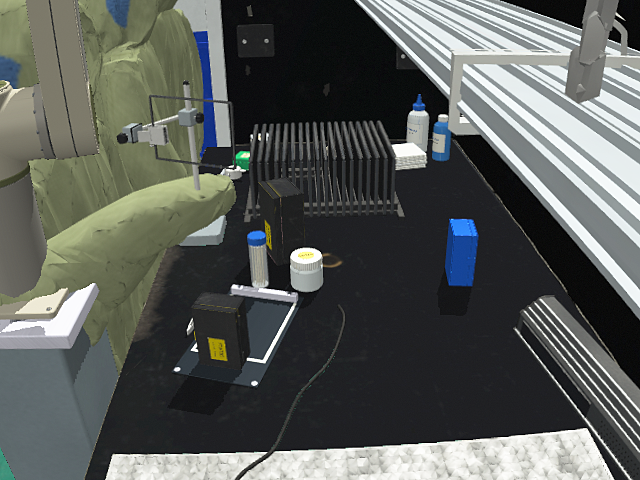

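Candidates: the black box on the mat at scene (318,345), a larger black box behind at (202,225), and a blue box at (367,192). The one on the mat fits: it is black, and it looks smaller and is on the station. I'll check this in a crop.

```bash
cat > h.py <<'E'
import numpy as np,cv2
def ray(c,px):
    K=c['mtx'];k=c['k1']
    out=[]
    for u,v in np.atleast_2d(px):
        xd=(u-K[0,2])/K[0,0];yd=(v-K[1,2])/K[1,1];rd=np.hypot(xd,yd);r=rd
        for _ in range(30): r=rd/(1+k*r*r)
        s=r/rd if rd>0 else 1
        out.append([xd*s,yd*s,1])
    return np.array(out)
def plane(c,px,z):
    T=c['cam_to_world'];R=ray(c,px)@T[:3,:3].T;o=T[:3,3]
    return o+R*((z-o[2])/R[:,2])[:,None]
def proj(c,P):
    T=np.linalg.inv(c['cam_to_world']);p=np.atleast_2d(P)@T[:3,:3].T+T[:3,3]
    s=p[:,:2]/p[:,2:];s=s*(1+c['k1']*(s**2).sum(1,keepdims=True))
    return s@c['mtx'][:2,:2].T+c['mtx'][:2,2]
def cloud(c,d):
    v,u=np.mgrid[0:480,0:640];K=c['mtx']
    pts=np.stack([u.ravel(),v.ravel()],1).astype(np.float32)
    n=cv2.undistortPoints(pts[:,None],K,np.array([c['k1'],0,0,0])).reshape(-1,2)
    n=np.c_[n,np.ones(len(n))]*d.ravel()[:,None]
    T=c['cam_to_world'];return (n@T[:3,:3].T+T[:3,3]).reshape(480,640,3)
E
python3 - <<'E'
import cv2
a=cv2.imread('pics/scene0.png')[270:425,200:390];cv2.imwrite('pics/c1.png',cv2.resize(a,None,fx=4,fy=3.85,interpolation=2)[:600])
a=cv2.imread('pics/side0.png')[275:395,165:315];cv2.imwrite('pics/c2.png',cv2.resize(a,None,fx=5,fy=5,interpolation=2))
a=cv2.imread('pics/scene0.png')[165:280,150:280];cv2.imwrite('pics/c3.png',cv2.resize(a,None,fx=4,fy=4,interpolation=2))
E
```

```text
(no output)
```

View pics/c1.png

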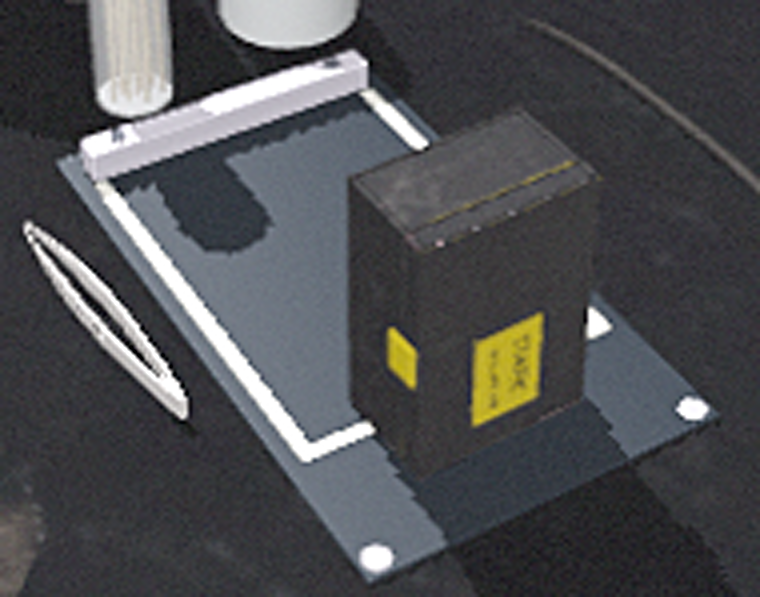

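View pics/c2.png

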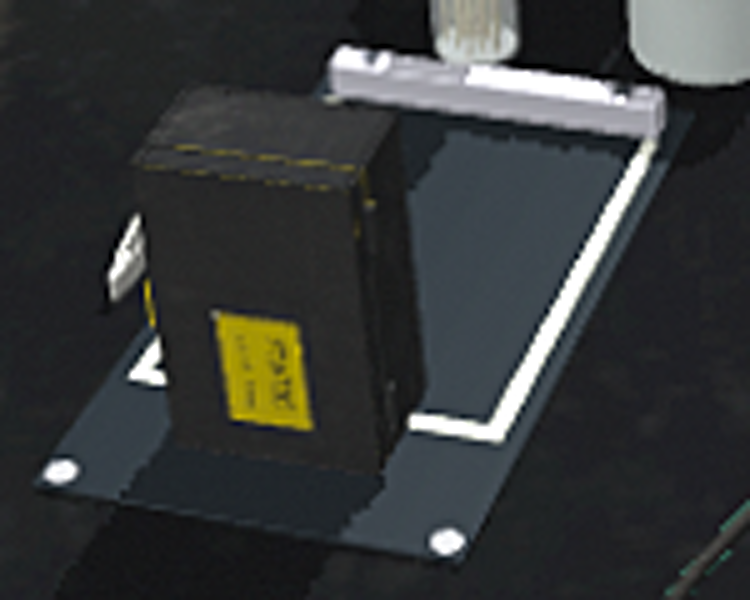

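The crop confirms the box: black, on the mat, with the yellow catch on its left side at scene (301,360) and its lid face with the label at (327,365), turned away from the stop. Next I fit the poses from these corner pixels.

```bash
cat > fit.py <<'E'
from h import *
from bench import r
from scipy.optimize import least_squares
C={n:r.get_calibration(n) for n in('scene','side')}
st={'scene':[((276.2,389.5),(-30,62.5,2)),((220.7,309),(140,62,16)),((291.7,286.9),(140,-62,16))],
'side':[((265.4,363.2),(-30,-62.5,2)),((190.6,350.6),(-30,62.5,2)),((297,295.6),(140,-62,16)),((231,289.4),(140,62,16))]}
# box standing local: (fwd toward stop, left, up): underside fwd=0 ; catch side left
b={'scene':[((306.3,394.2),(-45,37,2)),((345.5,375.2),(-45,-37,2)),((287.5,377.8),(0,37,2)),((287.5,316.8),(0,37,107)),((303.2,333.1),(-45,37,107)),((350,316.8),(-45,-37,107)),((330.5,298.6),(0,-37,107))],
'side':[((192,307),(-45,37,107)),((237,313),(-45,-37,107)),((245,299),(0,-37,107)),((201,292.6),(0,37,107)),((198.6,365),(-45,37,2)),((241.6,369),(-45,-37,2)),((250,354),(0,-37,2))]}
def run(m):
    def res(p):
        c,s=np.cos(p[2]),np.sin(p[2]);o=[]
        for n in m:
            P=np.array([q[1] for q in m[n]],float);W=P.copy();W[:,0]=p[0]+c*P[:,0]-s*P[:,1];W[:,1]=p[1]+s*P[:,0]+c*P[:,1]
            o.append((proj(C[n],W)-np.array([q[0] for q in m[n]])).ravel())
        return np.concatenate(o)
    best=min((least_squares(res,[400,-200,a],loss='soft_l1',x_scale=[100,100,1]) for a in(0,1.5,3,-1.5)),key=lambda s:s.cost)
    return best.x,res(best.x)
for k,m in(('station',st),('box',b)):
    x,e=run(m);print(k,x[:2],np.degrees(x[2]),np.abs(e).round(1))
    for n in m:
        xx,e=run({n:m[n]});print('  ',n,xx[:2],np.degrees(xx[2]),np.abs(e).max().round(1))
    if k=='station':s=x
c,q=np.cos(s[2]),np.sin(s[2])
d=x[:2]-s[:2];print('box underside edge in station',c*d[0]+q*d[1],-q*d[0]+c*d[1],np.degrees(x[2]-s[2]))
for n in C:
    D=np.load(f'pics/{n}0.npy');W=cloud(C[n],D)
    for t,u in (('jar',(271,262)),('swab',(231,245)),('pane',(120,195))) if n=='scene' else (('jar',(307,270)),('pane',(193,160))): print(n,t,W[u[1],u[0]].round())
    for t in('jar','swab_tube','tweezers'):
        for l in r.landmark_of(t,n)[:1]: print(t,plane(C[n],l['pixel'],0).round(1))
E
python3 fit.py
```

```text
station [ 440.08620755 -201.80799171] 72.97652690362966 [0.1 1.2 2.1 0.4 0.1 2.2 0.5 0.1 0.1 0.1 1.  0.7 0.8 1.8]
   scene [ 438.11149144 -202.6659155 ] 73.01860545845344 1.4
   side [ 440.87422977 -202.17163759] 72.78733394700009 1.7
box [ 432.89191708 -213.59193324] 75.49526959108032 [2.7 1.8 2.5 2.6 2.4 3.1 3.  1.  1.5 3.2 3.1 2.8 1.2 3.  4.5 1.3 1.3 1.
 0.7 2.1 1.8 0.8 2.  0.2 0.6 2.3 1.3 1. ]
   scene [ 430.10845392 -215.06389401] 74.88242073292669 4.9
   side [ 434.63882648 -213.31144083] 74.91829507900927 3.5
box underside edge in station -13.373852291395156 3.4291643688243165 2.5187426874506573
scene jar [539. -40.  41.]
scene swab [466. -27. 104.]
scene pane [447. 256.  99.]
jar [[558.4 -22.5   0. ]]
swab_tube [[470.4 -17.5   0. ]]
tweezers [[ 373.3 -108.2    0. ]]
side jar [561. -51.  48.]
side pane [335. 199. 172.]
jar [[556.4 -20.8   0. ]]
swab_tube [[470.  -20.1   0. ]]
tweezers [[ 368.4 -109.7    0. ]]
```

```bash
python3 - <<'E'
from h import *
from bench import r
for n,reg in(('scene',(300,325,345,375)),('side',(196,318,236,355))):
    c=r.get_calibration(n);D=np.load(f'pics/{n}0.npy');W=cloud(c,D)
    P=W[reg[1]:reg[3],reg[0]:reg[2]].reshape(-1,3);P=P[np.isfinite(P).all(1)]
    B=W[280:400,160:360].reshape(-1,3);P=B[(B[:,2]>30)&(B[:,2]<100)&(np.hypot(B[:,0]-430,B[:,1]+230)<80)]
    # ransac-ish vertical plane fits
    rng=np.random.default_rng(0);best=0
    for _ in range(500):
        a=P[rng.choice(len(P),2,False)][:,:2];d=a[1]-a[0]
        if np.hypot(*d)<15:continue
        nn=np.array([-d[1],d[0]])/np.hypot(*d);e=abs((P[:,:2]-a[0])@nn)<2
        if e.sum()>best:best=e.sum();Q=P[e]
    m=Q[:,:2].mean(0);u=np.linalg.svd(Q[:,:2]-m)[2][0] if len(Q)<5000 else None
    t=(Q[:,:2]-m)@u
    print(n,len(P),best,'line dir deg',np.degrees(np.arctan2(u[1],u[0])),'centre',m,'extent',np.percentile(t,[1,99]))
    top=B[(B[:,2]>102)&(B[:,2]<113)&(np.hypot(B[:,0]-430,B[:,1]+230)<80)]
    print(cv2.minAreaRect(top[:,:2].astype(np.float32)),np.median(top[:,2]))
    im=cv2.imread(f'pics/{n}0.png')
    def draw(o,yaw,pts,col):
        c_,s_=np.cos(yaw),np.sin(yaw);P=np.array(pts,float)
        w=np.c_[o[0]+c_*P[:,0]-s_*P[:,1],o[1]+s_*P[:,0]+c_*P[:,1],P[:,2]]
        for p in proj(c,w):cv2.circle(im,tuple(int(v*16) for v in p),16,col,-1,shift=4)
    draw((440.1,-201.8),np.radians(72.98),[(-30,y,2) for y in(-62.5,62.5)]+[(140,y,16) for y in(-62,62)]+[(-30,y,2) for y in(-70,70)],(0,0,255))
    draw((432.9,-213.6),np.radians(75.5),[(x,y,z) for x in(-45,0) for y in(-37,37) for z in(2,107)],(0,255,0))
    cv2.imwrite(f'pics/ov_{n}.png',cv2.resize(im[270:425,160:390],None,fx=3.4,fy=3.4,interpolation=2))
E
```

```text
scene 2402 1703 line dir deg 164.75115431998128 centre [ 419.68209854 -254.40068232] extent [-34.29077202  32.29630071]
((426.9928283691406, -234.63494873046875), (46.24993133544922, 68.54342651367188), 75.27249908447266) 105.23648933736473
side 2050 1512 line dir deg -15.639864071012292 centre [ 423.15470274 -254.78322302] extent [-34.34160586  33.36368771]
((428.27606201171875, -234.52371215820312), (48.638057708740234, 70.06214141845703), 74.8605728149414) 107.24851803613149
```

View pics/ov_scene.png

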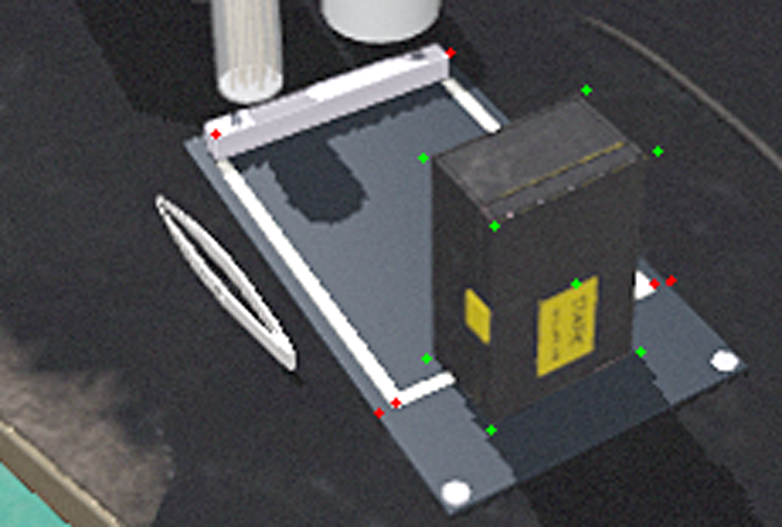

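View pics/ov_side.png

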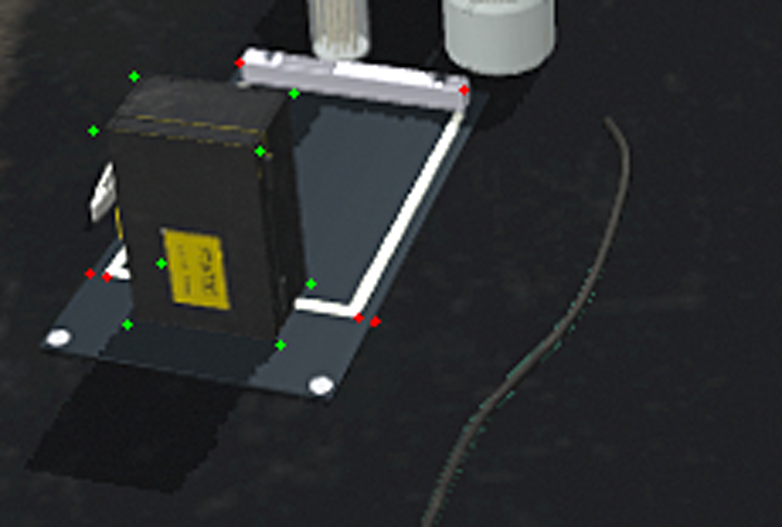

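The overlay shows the box is about 70 mm wide, standing at yaw ≈75° with its lid face centre near (421,-256). I'll set the fingers half open, so there are two contact points, behind the lid face.

```bash
python3 -m crank '[[[0.045,-0.028,0,0,0,-0.155],[0.09,-0.056,0,0,0,-0.31],[0.135,-0.085,0,0,0,-0.466],[0.18,-0.113,0.02,0,0,-0.62],[0.225,-0.141,0.06,0,0,-0.776],[0.271,-0.17,0.10,0,0,-0.932],[0.271,-0.17,0.145,0,0,-0.932],[0.271,-0.17,0.145,0,0,-0.932],[0.271,-0.17,0.145,0,0,-0.932]]]' 0.53 40; python3 - <<'E'
from bench import r
import cv2
s=r.sense();print(s['time'],s['tool_pos'],s['tcp_rot'],s['finger_gap'],s['ft_force'],s['joint_pos'])
p,d=r.snapshot('scene');cv2.imwrite('pics/s1.png',p)
p,d=r.snapshot('side');cv2.imwrite('pics/d1.png',p)
E
```

```text
time: 2.02
tool_pos: [410.6, -301.2, 88.1]
tcp_rot: [179.9, 0.1, 74.9]
ft_force: [0.5, -0.4, 0.2]
finger_gap: 40.1
2.025 [ 410.64948154 -301.244087     88.11056994] [1.79922607e+02 5.23619142e-02 7.49477609e+01] 40.05528924311868 [ 0.45292667 -0.38057157  0.2374125 ] [-4.20244477e+01  1.55673537e-01  1.08375563e+02 -1.22032515e-02
  7.13760406e+01 -2.69683561e+01]
```

View pics/s1.png

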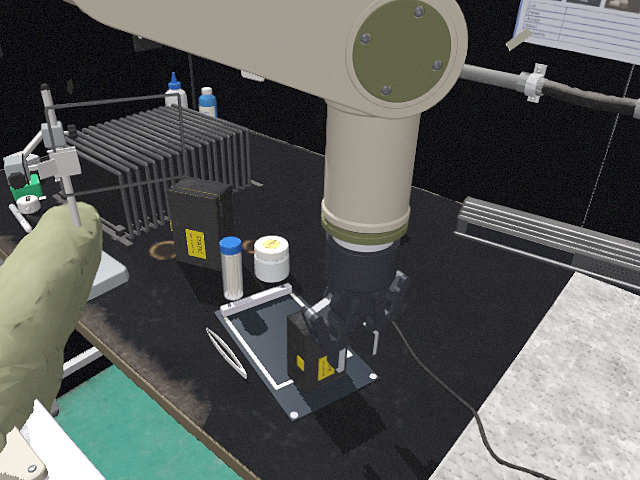

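View pics/d1.png

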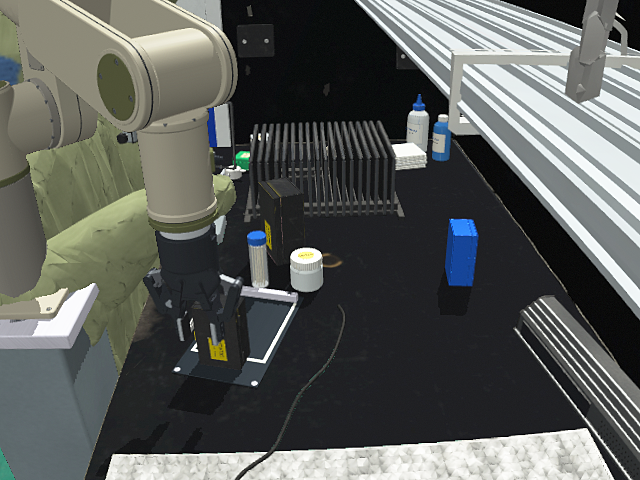

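The picture shows two fingertips at side (185,328) and (218,335), behind the lid face near its top. I'll push slowly until contact, then tip.

```bash
python3 -m crank '[[[0.015,0,0.004,0,0,0],[0.025,0,0.004,0,0,0],[0.032,0,0.004,0,0,0],[0.038,0,0.004,0,0,0],[0.044,0,0.004,0,0,0],[0.050,0,0.004,0,0,0]]]'; python3 - <<'E'
from bench import r
import cv2
p,d=r.snapshot('scene');cv2.imwrite('pics/s2.png',p[250:430,180:420].repeat(3,0).repeat(3,1))
E
```

```text
time: 2.88
tool_pos: [424.4, -253.6, 85.1]
tcp_rot: [179.8, 0.1, 74.9]
ft_force: [0.3, -0.7, 0.2]
finger_gap: 40.0
```

View pics/s2.png

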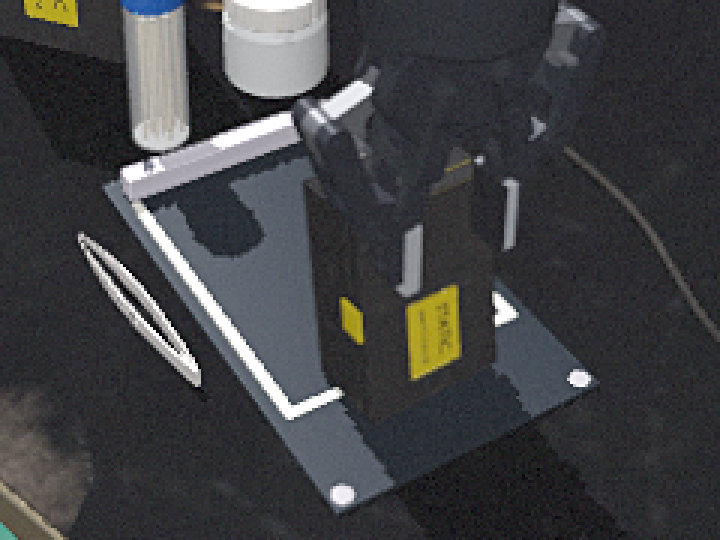

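The fingers are in contact at crop (410,260), and the box seems to have started leaning. I'll continue.

```bash
python3 -m crank '[[[0.006,0,0,0,0,0],[0.012,0,0,0,0,0],[0.018,0,0,0,0,0],[0.024,0,0,0,0,0]]]'; python3 - <<'E'
from bench import r
import cv2
p,d=r.snapshot('scene');cv2.imwrite('pics/s3.png',p[250:430,180:420].repeat(3,0).repeat(3,1))
E
```

```text
time: 3.42
tool_pos: [430.9, -229.3, 84.9]
tcp_rot: [179.8, 0.1, 74.9]
ft_force: [0.7, 0.1, 0.1]
finger_gap: 40.2
```

View pics/s3.png

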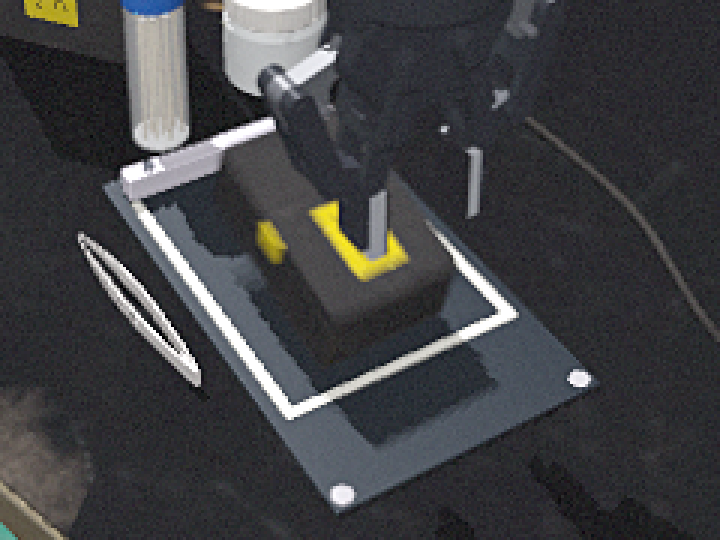

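It is toppling forward. I'll retreat while it settles, then look.

```bash
python3 -m crank '[[[0,0,0,0,0,0],[0,0,-0.01,0,0,0],[-0.03,0,-0.01,0,0,0],[-0.07,0,-0.01,0,0,0],[-0.11,0,-0.01,0,0,0],[-0.11,0,-0.01,0,0,0]]]'; python3 - <<'E'
from bench import r
import cv2,numpy as np
for n in('scene','side'):
    p,d=r.snapshot(n);np.save(f'pics/{n}4.npy',d);cv2.imwrite(f'pics/{n}4.png',p);cv2.imwrite(f'pics/{n}4c.png',cv2.resize(p[260:430,160:400],None,fx=3.3,fy=3.3,interpolation=2))
    for t in('far_a','far_b','near_a','near_b'):print(n,t,r.landmark_of(t,n)[:1])
E
```

```text
time: 4.22
tool_pos: [401.8, -337.8, 96.0]
tcp_rot: [179.7, 0.1, 74.7]
ft_force: [-0.0, -0.1, 0.6]
finger_gap: 40.0
scene far_a [{'pixel': [245.7, 329.6], 'conf': 0.88}]
scene far_b [{'pixel': [245.7, 329.6], 'conf': 0.88}]
scene near_a [{'pixel': [328.0, 350.8], 'conf': 0.76}]
scene near_b [{'pixel': [328.0, 350.8], 'conf': 0.76}]
side far_a [{'pixel': [448.5, 217.3], 'conf': 0.97}]
side far_b [{'pixel': [448.5, 217.3], 'conf': 0.97}]
side near_a [{'pixel': [450.4, 285.8], 'conf': 0.97}]
side near_b [{'pixel': [450.4, 285.8], 'conf': 0.97}]
```

View pics/scene4c.png

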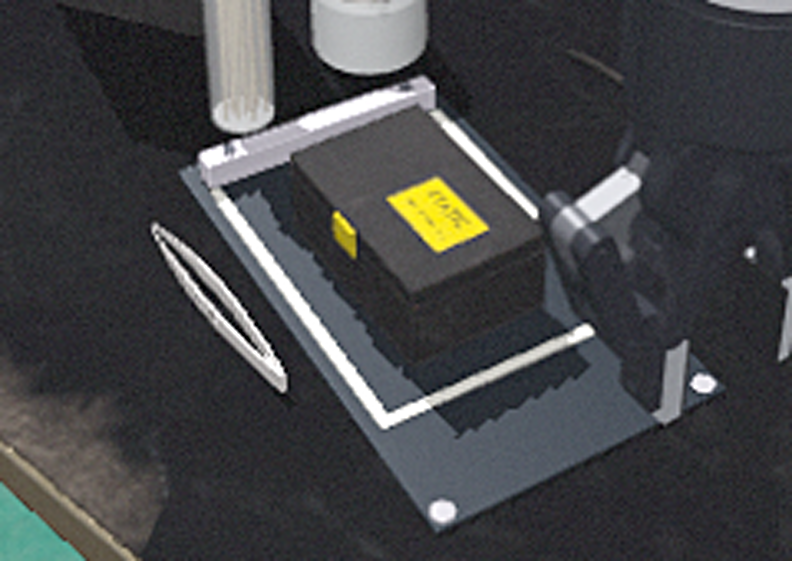

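View pics/side4c.png

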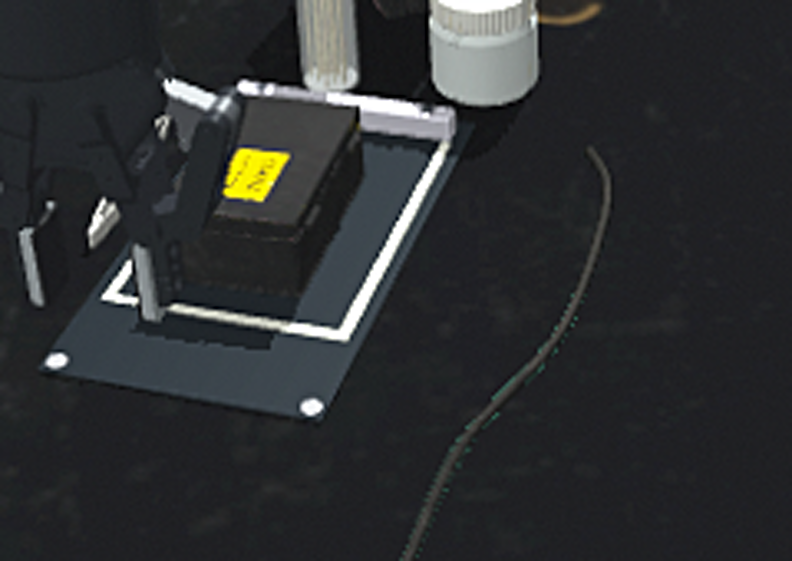

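The box lies flat, lid up, inside the outline, at scene crop (425,220). Next I measure its top face from depth.

```bash
cat > top.py <<'E'
import sys
from h import *
from bench import r
k=sys.argv[1]
S=np.array([440.1,-201.8]);a=np.radians(72.9);R=np.array([[np.cos(a),np.sin(a)],[-np.sin(a),np.cos(a)]])
for n in('scene','side'):
    c=r.get_calibration(n);W=cloud(c,np.load(f'pics/{n}{k}.npy')).reshape(-1,3)
    L=np.c_[(W[:,:2]-S)@R.T,W[:,2]]
    T=L[(L[:,2]>41)&(L[:,2]<53)&(abs(L[:,1])<60)&(L[:,0]>-25)&(L[:,0]<150)]
    (cx,cy),(w,h),ang=cv2.minAreaRect(T[:,:2].astype(np.float32))
    print(n,'station frame: centre',round(cx,1),round(cy,1),'size',round(w,1),round(h,1),'ang',round(ang,1),'z',np.median(T[:,2]).round(1),'x pct',np.percentile(T[:,0],[.5,99.5]).round(1),'y',np.percentile(T[:,1],[.5,99.5]).round(1))
    q=T[(T[:,1]<30)&(T[:,1]>-30)]
    St=L[(L[:,2]>10)&(L[:,2]<20)&(abs(L[:,1])<60)&(L[:,0]>120)&(L[:,0]<165)];print('  stop x',np.percentile(St[:,0],[1,99]).round(1) if len(St) else None)
E
python3 top.py 4
```

```text
scene station frame: centre 44.0 6.0 size 108.1 71.8 ang 2.9 z 44.8 x pct [-9.4 96.3] y [-29.1  40.6]
  stop x [137.  150.9]
side station frame: centre 44.6 3.0 size 110.0 71.3 ang 3.8 z 47.0 x pct [-8.5 97.6] y [-31.5  34.6]
  stop x [137.3 152.6]
```

```bash
python3 -m crank '[[[0,0,0.04,0,0,0.031],[0,0,0.08,0,0,0.031],[0.03,-0.001,0.08,0,0,0.031],[0.06,-0.0015,0.08,0,0,0.031],[0.085,-0.002,0.08,0,0,0.031],[0.096,-0.0024,0.08,0,0,0.031],[0.096,-0.0024,0.08,0,0,0.031]]]'; python3 - <<'E'
from bench import r
import cv2,numpy as np
s=r.sense();p=s['tool_pos'];d=p[:2]-[440.1,-201.8];a=np.radians(72.9);print(d@[np.cos(a),np.sin(a)],d@[-np.sin(a),np.cos(a)],s['tcp_rot'])
p,d=r.snapshot('scene');cv2.imwrite('pics/s5.png',cv2.resize(p[260:430,160:400],None,fx=3.3,fy=3.3,interpolation=2))
E
```

```text
time: 5.6
tool_pos: [425.6, -241.0, 15.0]
tcp_rot: [179.8, 0.1, 73.3]
ft_force: [0.1, -0.4, 0.8]
finger_gap: 40.4
-41.73279020829578 2.3346224479582802 [1.79788915e+02 7.28609149e-02 7.32858269e+01]
```

View pics/s5.png

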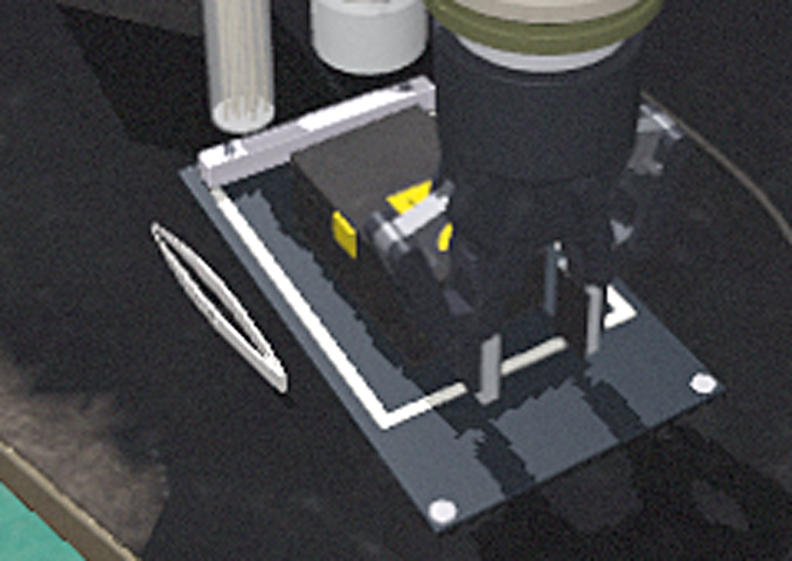

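The fingers are behind the near end at crop (490,370) and (595,320), clear of the tweezers. I'll push.

```bash
python3 -m crank '[[[0.010,0,0,0,0,0.006],[0.018,0,0,0,0,0.006],[0.024,0,0,0,0,0.006],[0.030,0,0,0,0,0.006],[0.036,0,0,0,0,0.006],[0.042,0,0,0,0,0.006],[0.048,0,0,0,0,0.006],[0.054,0,0,0,0,0.006],[0.058,0,0,0,0,0.006],[0.058,0,0,0,0,0.006]]]'; python3 - <<'E'
from bench import r
import cv2,numpy as np
s=r.sense();p=s['tool_pos'];d=p[:2]-[440.1,-201.8];a=np.radians(72.9);print(d@[np.cos(a),np.sin(a)],d@[-np.sin(a),np.cos(a)],s['tcp_rot'])
p,d=r.snapshot('scene');cv2.imwrite('pics/s6.png',cv2.resize(p[260:430,160:400],None,fx=3.3,fy=3.3,interpolation=2))
p,d=r.snapshot('side');cv2.imwrite('pics/d6.png',cv2.resize(p[260:430,160:400],None,fx=3.3,fy=3.3,interpolation=2))
E
```

```text
time: 6.9
tool_pos: [442.4, -185.8, 15.0]
tcp_rot: [179.8, 0.1, 72.9]
ft_force: [-0.3, 0.4, 0.1]
finger_gap: 40.2
15.993103838571994 2.5551033967715555 [1.79774982e+02 7.74501125e-02 7.29304967e+01]
```

View pics/s6.png

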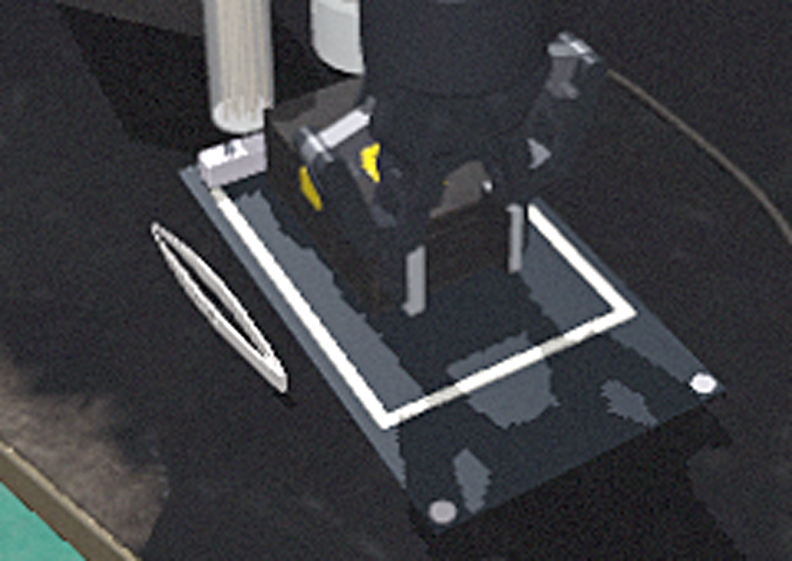

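View pics/d6.png

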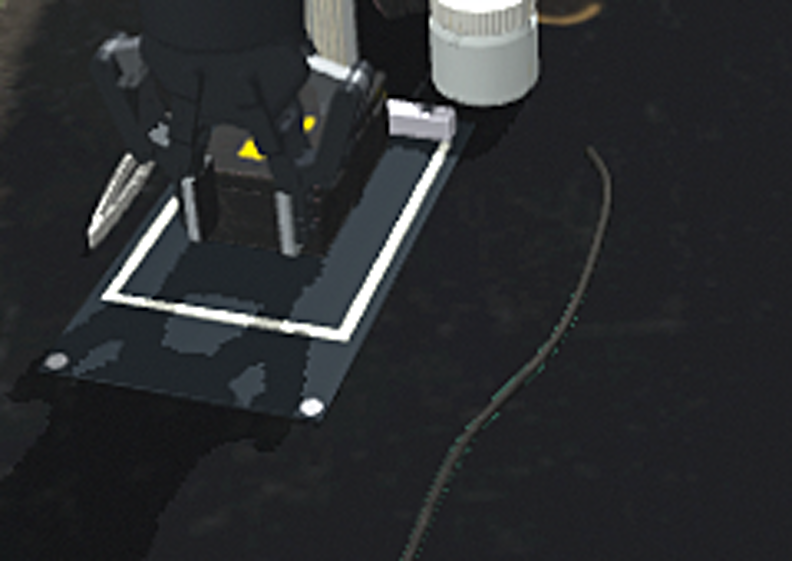

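Both fingers are behind the box, which is several mm from the stop. There is no press force yet, so I'll continue in small steps and watch the force.

```bash
python3 -m crank '[[[0.002,0,0,0,0,0],[0.004,0,0,0,0,0],[0.006,0,0,0,0,0],[0.006,0,0,0,0,0]]]'; python3 -m crank '[[[0.002,0,0,0,0,0],[0.004,0,0,0,0,0],[0.004,0,0,0,0,0]]]'
```

```text
time: 7.5
tool_pos: [444.1, -180.1, 15.0]
tcp_rot: [179.8, 0.1, 72.9]
ft_force: [0.7, -0.1, 0.4]
finger_gap: 40.2
time: 7.88
tool_pos: [445.0, -177.3, 15.2]
tcp_rot: [179.8, 0.2, 72.9]
ft_force: [-3.4, -6.1, 0.6]
finger_gap: 40.4
```

```bash
python3 -m crank '[[[0.002,0,0,0,0,0],[0.003,0,0,0,0,0],[0.003,0,0,0,0,0]]]'; python3 -m crank '[[[0.001,0,0,0,0,0],[0.001,0,0,0,0,0]]]'; python3 - <<'E'
from bench import r
s=r.sense();print(s['ft_force'],s['wrist_torque'],s['tool_pos'])
E
```

```text
time: 8.25
tool_pos: [445.1, -177.2, 15.7]
tcp_rot: [179.8, 0.5, 72.9]
ft_force: [-8.5, -16.3, 3.0]
finger_gap: 40.2
time: 8.5
tool_pos: [445.1, -177.3, 15.9]
tcp_rot: [179.8, 0.6, 72.9]
ft_force: [-3.5, -7.4, 0.8]
finger_gap: 40.0
[-3.51114779 -7.3851266   0.82190749] [-0.98646561  0.61287    -0.06615402] [ 445.05088773 -177.28158597   15.87980061]
```

The tool has stopped dead against the box and stop. I'll back straight off and check.

```bash
python3 -m crank '[[[-0.01,0,0,0,0,0],[-0.03,0,0,0,0,0],[-0.07,0,-0.02,0,0,0],[-0.11,0,-0.06,0,0,0],[-0.16,0,-0.1,0,0,0],[-0.2,0,-0.1,0,0,0],[-0.22,0.05,-0.1,0,0,0],[-0.24,0.1,-0.1,0,0,0],[-0.24,0.1,-0.1,0,0,0]]]'; python3 - <<'E'
from bench import r
import cv2,numpy as np
for n in('scene','side'):
    p,d=r.snapshot(n);np.save(f'pics/{n}7.npy',d);cv2.imwrite(f'pics/{n}7.png',p);cv2.imwrite(f'pics/{n}7c.png',cv2.resize(p[260:410,190:330],None,fx=4,fy=4,interpolation=2))
E
python3 top.py 7
```

```text
time: 9.62
tool_pos: [471.3, -436.3, 116.0]
tcp_rot: [179.9, 0.5, 72.9]
ft_force: [-0.8, 1.1, -0.3]
finger_gap: 40.3
scene station frame: centre 86.0 4.6 size 71.0 107.6 ang 89.6 z 44.8 x pct [ 33. 138.] y [-30.2  38.2]
  stop x [121.6 151.5]
side station frame: centre 100.4 -27.0 size 95.0 36.2 ang 22.4 z 46.2 x pct [ 53.6 139.9] y [-31.4   5.6]
  stop x [124.  152.5]
```

View pics/scene7c.png

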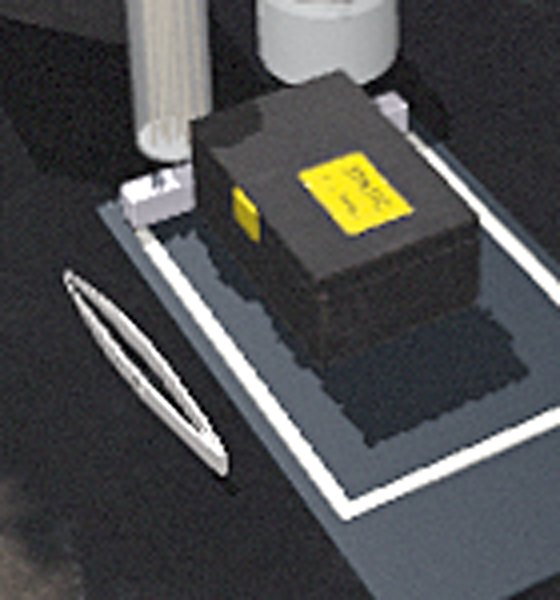

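View pics/side7c.png

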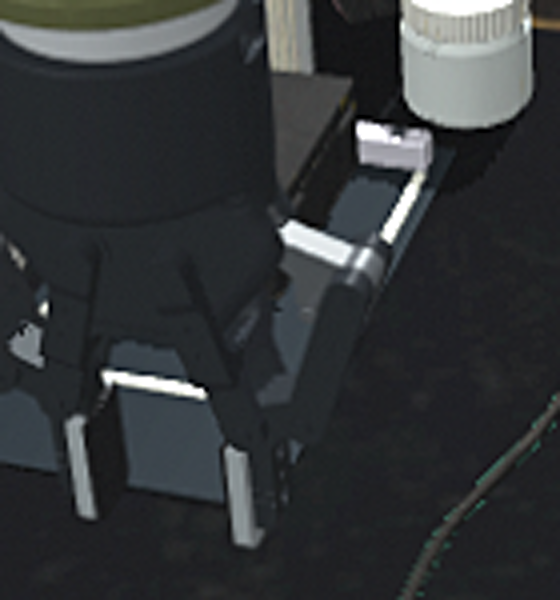

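The box edges read x = 33.0 to 138.0, and the stop face in the same camera read 137.0 before. The box is square to the stop within about 0.4°, and the tweezers, jar and tube look unmoved. The robot is clear, so I'll hand in.

```bash
python3 - <<'E'
from bench import r
print(r.hand_in())
E
```

```text
the job is handed in; nothing more can be done
None
```

I tipped the box with two half-open fingers near the top of its lid face, and it came down flat, lid up, inside the outline. I then pushed it about 42 mm along the mat until it pressed against the stop, backed the arm off and handed in at about 9.7 s. The hand-in gave no verdict.

**Contact with the stop:** sliding force stayed below 1 N. It then rose to about 18 N with the tool no longer advancing.

**Final position:** the scene camera's depth image gives the box spanning x = 33 to 138 mm. That camera had put the stop face at about 137 mm, so its x readings run about 3 mm low and the box ends at the stop within about 1 mm. The box is square to within 0.4°, with sides at y = -30 to +38 mm, inside the ±62.5 mm outline.

**What was not confirmed:**
- The side camera could not check the final position, because the arm blocked its view and its fit of the box was unusable.
- The two cameras had also disagreed by about 3 mm on the sideways position after tipping, which is well within the margin.
- The jar, tube and tweezers look unmoved in the final picture, but I did not measure them again.

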